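# Build the kit stack of turned stack-nest bins

## Robot

A 6-joint arm with a two-finger parallel gripper is mounted at the origin on the work surface. World frame = base frame: x ahead of the robot, y to its left, z up, the work surface at z = 0. Lengths are in m, angles in degrees, forces in N, time in s.
With the tool pointing down it reaches from about 0.3 to 0.75 m from the base axis. Payload 8.5 kg.
Tool frame: the origin (TCP) lies at the very end of the fingers, on their centre line; the grasp point (between the pads) lies 19 mm behind it (env.grasp_offset is the distance from the TCP to the grasp point, in m); y points along the fingers, z is the direction in which the jaws open and shut, and the axes are right-handed (so a half turn about y gives the same grasp; the last joint's range is limited). The gripper opens to 85 mm and grips with 20 to 120 N. Pads are 22 mm wide; open, the fingers measure 114 mm over their backs; the gripper's body (76 mm by 85 mm) begins 54 mm behind the grasp point. The pads swing forward as they close: fully open they stand 13 mm farther back than shut.
Start: joints at [-80.747, 21.807, 74.336, -0, 83.858, -12.336], TCP at [0.202, -0.511, 0.231] pointing down, gripper open.
Joint ranges: [-178.18, 178.18], [-50.72, 133.34], [12.68, 142.11], [-81.47, 261.47], [9.98, 163.14], [-165.26, 165.26]. Speed limits (degrees/s): [136.94, 136.94, 180, 180, 180, 180].

## Interface

Orientations are given as [roll, pitch, yaw] about the fixed x, y, z axes, in that order (R = Rz(yaw) Ry(pitch) Rx(roll)).
In Python, from station import env, eyes, ticket, spotter gives the robot as it stands.
- The arm moves only by the shell command python3 -m crank 'ROWS' [OPENING] [FORCE]. ROWS is JSON, a list of rows, each an object of numbers: "tx", "ty", "tz": the shift along the world's x, y, z in m; "yaw": the turn about the world's z in rad. A call has 1 to 5 rows; each row shifts and turns the commanded pose from where the row before left it; what a row does not reach is not made up. A row lasts 1/10 s, in which the tool goes at most 50 mm and 8.59 degrees, less where a joint would pass 70% of its speed; a pose out of reach is approached as far as the arm can. A call with a gripper value outside its range is refused whole. OPENING is the opening, from -1 (shut) to 1 (fully open), set as the call begins (- or left out, the last holds). The fingers move at their own pace and stop on an object; FORCE is the grip in N (left out, the last holds). Time passes only in rows, so rows that do not move let the fingers close. It gives the time, the measured TCP pose, the force and the opening at its end, in the units of the state.
- env.read_state(): the state, without advancing time (a new reading comes with each control period).
- eyes.read_camera(name): name is "scene" or "top"; returns a dict with "frame" (384x512x3 uint8, red, green, blue), "fovy" (degrees; the focal length in pixels is half the picture's height over the tangent of half this angle, whatever the lens; pixels are square), "cx", "cy" (the principal point, pixels), "R" (3x3) and "t" (3): a world point X has camera coordinates R X + t. Camera axes: x right, y down, z forward; pixel columns grow to the right and rows downward; lengths in m; the calibration is good to about 2 mm. A picture is of the moment at which its call begins. There is no depth.
- ticket.job_done(): hands the job in, once; it reports no verdict.
Trained networks look in a picture, given as the dict that the camera call returned (one of the last four; its "shot" number tells which), for a name from the list of things; names that differ only in an ending like _2 or _b are one class to them, and where a whole thing is asked for, a point or a joint stands for the part that bears it (a point fixed in the world has none). Each returns a list of dicts, best first, with "conf" (0 to 1); they miss things now and then, are a little off and sometimes report something else, mostly with a low value. They report only what shows in the picture. A call takes as long as a camera call.
- spotter.find_in(picture, query): "box" ([left, top, right, bottom] in pixels, round what is visible of it).
- spotter.landmark_of(picture, query): "xy" ([column, row] in pixels: a listed point, or the origin of a listed thing).
The state is a dict: "time": time; "joints": joint angles; "qvel": joint speeds; "tau": joint torques, N m; "tcp_pos": TCP position; "eef_rot": TCP orientation; "contact_force": force on the tool from outside, world axes, zero at the start; "torque": the same for the moment, N m; "width": opening from 0.0 (shut) to 1.0 (fully open).
Only numpy, scipy, OpenCV 4.12 (cv2) and the standard library are available. Lean on these libraries where they do the work, as an engineer would, in place of code of your own. Each camera call takes 0.05 s, during which the arm holds its last target.

## Task

Make up the kit on the screwed-down bin: stand the round bush upright on its floor, then set the deep blue bin on top, turned end for end against the one beneath so that it rests on the ledges instead of nesting. Then stand the square post upright on the floor of that deep bin, and last set the shallow hardware tray on top, again turned end for end against the bin beneath. Leave the tape roll and the oil bottle where they are.

Things in the scene. Friction and masses are not known exactly. Their poses are not given: they have to be found in the camera images.
- base_bin: Blue open bin screwed down on an 8 mm thick 140 x 90 mm aluminium plate. Length 116 mm (own x), width 64 (y), height 70; origin: centre of the bin's underside (8 mm above the table), z up. Walls 3 mm. Mouth 110 x 58 mm inside, down to a shoulder 29 mm above the underside; below it the body is 68 x 44 mm inside, floor 3 mm above the underside. Ledges: see its front point.
- base_front (a point): Point at the middle of the base bin's front end (its -x end), at rim height. A blank green card sticks out 12 mm there; the back end (+x) is plain. Three blocks inside the mouth are ledges, tops 60 mm above the underside, reaching 14 mm in from the end walls: one in each corner at the front, one 20 mm wide in the middle at the back.
- deep_bin: Loose blue bin, 0.13 kg, undivided, the same 116 x 64 x 70 mm bin as the base bin, inside (ledges, shoulder, floor) and out. Origin: centre of its underside, x along its length, z up. Outside upright and flat from 26 to 70 mm up: grip across the 64 mm width. Starts within 0.75 rad of crosswise to the base bin.
- deep_front (a point): Middle of the deep bin's front end (-x, with the green card) at rim height. Feet, 26 mm high: one mid-front, one at each back corner, 102 mm overall length. With this front over the back of the bin beneath, the feet sink 10 mm into its mouth (4 mm play all round) and rest on the ledges, 60 mm above that bin. Facing the same way it nests to 44 mm, or sits on the part inside.
- hardware_tray: Loose shallow blue bin, 0.14 kg, 116 (own x) x 64 (y) x 45 mm high, its body parted in three cells with some nuts and screws fixed in them. Origin: centre of its underside, z up. Outside upright and flat from 18 to 45 mm up: grip across the 64 mm width. Starts within 0.75 rad of crosswise to the base bin.
- tray_front (a point): Middle of the hardware tray's front end (-x, with the green card) at rim height. Feet as on the deep bin but 18 mm high: with this front over the back of the bin beneath, the tray rests on the ledges and stands 60 mm above that bin; facing the same way it sinks to 52 mm, or sits on the part inside.
- round_bush: Loose steel bush standing upright, 0.14 kg: round flange 34 mm across and 8 mm thick at the bottom, round stem 20 mm in diameter above, 50 mm high in all. Origin: centre of its underside, z up.
- square_post: Loose steel post standing upright, 0.14 kg: square flange 32 x 32 mm and 8 mm thick at the bottom, square stem 18 x 18 mm above with faces parallel to the flange, 50 mm high in all. Origin: centre of its underside, z up, x and y square to the faces.
- tape_roll: Bystander, loose: roll of clear tape lying flat, 48 mm across, 18 mm high, origin at the centre of its underside.
- oil_bottle: Bystander, loose: small white bottle with grey cap, 32 mm across, 65 mm high, origin at the centre of its underside.

How it is judged (in metres and radians):
On the way, in this order (a step that is already met when the one before it is completed fails the run):
1. the round bush stands in the screwed-down bin (x of round_bush in the frame of base_bin between -0.03 and 0.03 m and y of round_bush in the frame of base_bin between -0.02 and 0.02 m and z of round_bush in the frame of base_bin between -0.001 and 0.008 m and angle between round_bush's own z axis and vertical below 0.12 rad and contact force between round_bush and the fingers below 0.1 N and linear speed of round_bush below 0.02 m/s and angular speed of round_bush below 0.2 rad/s), for 0.2 s.
2. the deep bin rests on its ledges, let go (horizontal distance between deep_bin and base_bin below 0.01 m and angle between deep_bin's own z axis and vertical below 0.06 rad and angle between the x axis of deep_bin and the x axis of base_bin, either way round below 0.2 rad and z of deep_bin in the frame of base_bin between 0.057 and 0.064 m and contact force between deep_bin and the fingers below 0.1 N and linear speed of deep_bin below 0.02 m/s and angular speed of deep_bin below 0.2 rad/s), for 0.2 s.
3. the square post stands in the stacked deep bin, let go (x of square_post in the frame of deep_bin between -0.03 and 0.03 m and y of square_post in the frame of deep_bin between -0.02 and 0.02 m and z of square_post in the frame of deep_bin between -0.001 and 0.008 m and angle between square_post's own z axis and vertical below 0.12 rad and horizontal distance between deep_bin and base_bin below 0.01 m and angle between deep_bin's own z axis and vertical below 0.06 rad and angle between the x axis of deep_bin and the x axis of base_bin, either way round below 0.2 rad and z of deep_bin in the frame of base_bin between 0.057 and 0.064 m and contact force between square_post and the fingers below 0.1 N and linear speed of square_post below 0.02 m/s and angular speed of square_post below 0.2 rad/s), for 0.2 s.
4. the hardware tray rests on the ledges of the deep bin, let go (horizontal distance between hardware_tray and deep_bin below 0.01 m and angle between hardware_tray's own z axis and vertical below 0.06 rad and angle between the x axis of hardware_tray and the x axis of deep_bin, either way round below 0.2 rad and z of hardware_tray in the frame of deep_bin between 0.057 and 0.064 m and contact force between hardware_tray and the fingers below 0.1 N and linear speed of hardware_tray below 0.02 m/s and angular speed of hardware_tray below 0.2 rad/s), for 0.2 s.
At the end, for the whole second after the job is handed in: Bush on the base bin's floor, post on the deep bin's floor, upright, within 30 mm along and 20 mm across. Deep bin on the base bin's ledges, tray on the deep bin's: 57 to 64 mm up, centred within 10 mm, in line within 0.2 rad, level within 0.06. All released and at rest (all of step 1 and all of step 3 and all of step 4 and linear speed of deep_bin below 0.02 m/s and angular speed of deep_bin below 0.2 rad/s and contact force between deep_bin and the fingers below 0.1 N); the robot touches nothing.
It fails at once if the tape roll or the oil bottle was shifted by more than 30 mm or knocked over (distance of any of tape_roll, oil_bottle from where it was at the start of the episode above 0.03 m or angle between oil_bottle's own z axis and vertical above 0.5 rad).
It also fails if it takes over 115 s, if anything falls off the work surface, if the arm or the gripper's body presses on something with over 40 N, if the wrist force passes 120 N, or if a joint passes its speed limit or range.

## Working session

There is one attempt and no reset: what is moved stays moved. The work goes in short steps, Python scripts to look and compute and a shell command to move; the robot and the scene stay as the last step left them, time stands still between calls to the robot, and variables do not carry over. Pictures are saved under pics/ and viewed, and the job is handed in when it is done.

```bash
ls; mkdir -p pics
cat > h.py <<'E'
import numpy as np, cv2
from station import env, eyes, ticket, spotter
def ray(p,uv):
    f=p["frame"].shape[0]/2/np.tan(np.radians(p["fovy"])/2)
    d=np.array([(uv[0]-p["cx"])/f,(uv[1]-p["cy"])/f,1.])
    R=np.array(p["R"]);t=np.array(p["t"])
    return -R.T@t, R.T@d
def atz(p,uv,z):
    o,d=ray(p,uv); return o+d*(z-o[2])/d[2]
def proj(p,X):
    f=p["frame"].shape[0]/2/np.tan(np.radians(p["fovy"])/2)
    c=np.array(p["R"])@np.array(X)+np.array(p["t"])
    return np.array([p["cx"]+f*c[0]/c[2],p["cy"]+f*c[1]/c[2]])
def save(p,n,s=1.5):
    im=cv2.cvtColor(p["frame"],cv2.COLOR_RGB2BGR); cv2.imwrite("pics/"+n,cv2.resize(im,None,fx=s,fy=s,interpolation=cv2.INTER_CUBIC))
E
python3 - <<'E'
from h import *
np.set_printoptions(precision=4,suppress=True)
Z={"base_bin":.008,"base_front":.078,"deep_bin":0,"deep_front":.07,"hardware_tray":0,"tray_front":.045,"round_bush":0,"square_post":0,"tape_roll":0,"oil_bottle":0}
for c in ["top","scene"]:
    p=eyes.read_camera(c); save(p,c+"0.png"); print(c,p["fovy"],-np.array(p["R"]).T@p["t"],p.keys())
    for n,z in Z.items():
        for fn in ("landmark_of",):
            for r in getattr(spotter,fn)(p,n)[:2]: print(n,r["conf"],np.round(r["xy"],1),atz(p,r["xy"],z))
        if 'front' not in n:
            for r in spotter.find_in(p,n)[:2]: print('   box',round(r["conf"],2),np.round(r["box"],0))
print(env.read_state(),env.grasp_offset)
E
```

```text
pics
top 56.03257306651675 [ 0.3866 -0.0095  0.8768] dict_keys(['frame', 'fovy', 'cx', 'cy', 'R', 't', 'shot'])
base_bin 0.73 [226.3 224.4] [0.4644 0.0611 0.008 ]
   box 0.62 [333. 190. 381. 247.]
base_front 0.83 [362.2 237.6] [ 0.4314 -0.2437  0.078 ]
deep_bin 0.94 [238.8 158.4] [0.6312 0.0338 0.    ]
deep_bin 0.41 [315.5 175. ] [ 0.5897 -0.1576  0.    ]
   box 0.97 [215. 133. 273. 169.]
deep_front 0.82 [269.3 148.5] [ 0.6359 -0.0401  0.07  ]
hardware_tray 0.89 [135.3 219.3] [0.4759 0.2846 0.    ]
   box 0.65 [104. 200. 164. 230.]
tray_front 0.53 [265.7 145.8] [ 0.6502 -0.0324  0.045 ]
round_bush 0.48 [223.7 227.4] [0.4578 0.0679 0.    ]
   box 0.7 [218. 218. 234. 236.]
   box 0.17 [334. 188. 380. 249.]
square_post 0.6 [282.6 232.5] [ 0.4466 -0.075   0.    ]
tape_roll 0.71 [285.9 230.5] [ 0.4515 -0.083   0.    ]
tape_roll 0.65 [318.7 173.6] [ 0.5933 -0.1656  0.    ]
   box 0.74 [309. 166. 330. 185.]
oil_bottle 0.77 [185.  152.7] [0.6453 0.1697 0.    ]
   box 0.52 [179. 141. 192. 158.]
scene 55.42865392934651 [1.229  0.0587 0.527 ] dict_keys(['frame', 'fovy', 'cx', 'cy', 'R', 't', 's
[... 648 characters left out ...]
477 0.1643 0.    ]
   box 0.47 [229. 180. 244. 202.]
tape_roll 0.64 [188.  227.1] [ 0.5882 -0.1715  0.    ]
   box 0.61 [179. 216. 201. 238.]
oil_bottle 0.63 [338.  259.8] [0.6465 0.1666 0.    ]
   box 0.63 [331. 234. 349. 268.]
{'time': 1.8, 'joints': array([-80.7473,  21.807 ,  74.3361,   0.0002,  83.8579, -12.337 ]), 'qvel': array([ 0.086 ,  0.0291, -0.1122, -0.0703, -0.0506, -0.0635]), 'tau': array([  0.0008, -44.832 , -23.1463,  -0.0002,   0.0006,  -0.    ]), 'tcp_pos': array([ 0.2024, -0.5114,  0.2313]), 'eef_rot': array([ -90.001 ,    0.0004, -158.4104]), 'contact_force': array([0.0458, 0.6001, 0.3755]), 'torque': array([ 0.0523, -0.0015,  0.0327]), 'width': 0.9972203900013927} 0.0187
```

View pictures.

View pics/top0.png

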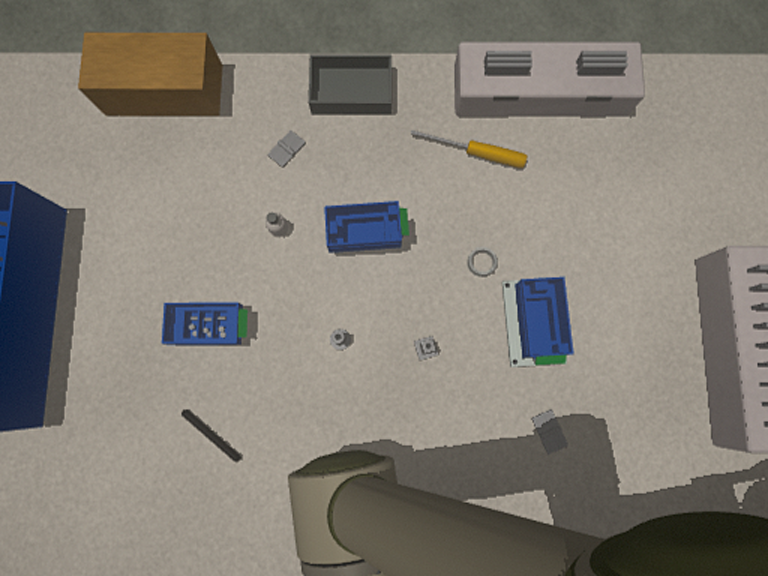

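View pics/scene0.png

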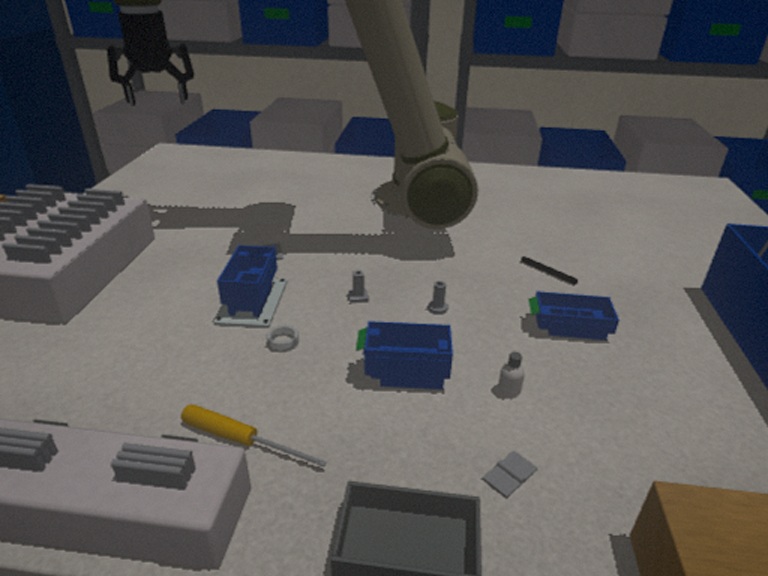

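```bash
cat >> h.py <<'E'
from scipy.optimize import minimize
def poly(p,X): 
    return cv2.convexHull(np.array([proj(p,x) for x in X],np.float32))[:,0]
def boxpts(L,W,z0,z1,pose):
    x,y,a,zb=pose; c,s=np.cos(a),np.sin(a)
    return [[x+c*u-s*v,y+s*u+c*v,zb+z] for u in(-L/2,L/2) for v in(-W/2,W/2) for z in(z0,z1)]
def sil(p,x,y,a,zb,H,foot,off,sz,S=4):
    m=np.zeros((sz[1]*S,sz[0]*S),np.uint8)
    for L,W,z0,z1 in((.116,.064,foot,H),(.102,.050,0,foot)):
        q=(poly(p,boxpts(L,W,z0,z1,(x,y,a,zb)))-off+.5)*S-.5
        cv2.fillPoly(m,[np.round(q*16).astype(np.int32)],1,shift=4)
    return cv2.resize(m.astype(np.float32),tuple(sz),interpolation=cv2.INTER_AREA)
def blue(p):
    f=p["frame"].astype(float); r,g,b=f[...,0],f[...,1],f[...,2]
    return (b>1.35*r+8)&(b>1.25*g+4)
def fit(pics,x,y,a,zb,H,foot):
    D=[]
    for p in pics:
        c=proj(p,[x,y,zb+H/2]); off=np.round(c-45).astype(int); sz=np.array([90,90])
        D.append((p,off,sz,blue(p)[off[1]:off[1]+90,off[0]:off[0]+90]))
    def cost(v,per=False):
        e=[np.abs(sil(p,v[0]/1000,v[1]/1000,v[2]/100,zb,H,foot,o,s)-m).sum()/m.sum() for p,o,s,m in D]
        return e if per else sum(e)
    best=None
    for da in(-25,0,25):
        s=np.array([x*1000,y*1000,a*100+da]); sim=np.vstack([s,s+[8,0,0],s+[0,8,0],s+[0,0,10]])
        r=minimize(cost,s,method="Nelder-Mead",options=dict(initial_simplex=sim,xatol=.05,fatol=1e-4))
        if best is None or r.fun<best.fun: best=r
    return best.x[0],best.x[1],np.degrees(best.x[2]/100),np.round(cost(best.x,True),3)
E
python3 - <<'E'
from h import *
P=[eyes.read_camera("top"),eyes.read_camera("scene")]
for n,g in dict(base=(.482,-.25,.1,.008,.07,.026),deep=(.632,.025,1.6,0,.07,.026),tray=(.477,.28,1.57,0,.045,.018)).items():
    for q,l in((P,"both"),(P[:1],"top"),(P[1:],"scene")): print(n,l,*fit(q,*g))
for p,c in zip(P,("top","scene")):
    f=p["frame"]
    for n,(x,y) in dict(bush=(.462,.06),post=(.448,-.074)).items():
        u=proj(p,[x,y,.025]).astype(int); k=f[u[1]-25:u[1]+25,u[0]-25:u[0]+25]
        cv2.imwrite(f"pics/{n}_{c}.png",cv2.cvtColor(cv2.resize(k,None,fx=8,fy=8,interpolation=cv2.INTER_CUBIC),cv2.COLOR_RGB2BGR)); print(n,c,u-25)
a=[np.hstack([cv2.imread(f"pics/{n}_{c}.png") for c in("top","scene")]) for n in("bush","post")]
cv2.imwrite("pics/parts.png",cv2.resize(np.vstack(a),(600,600)))
E
```

```text
base both 492.26387152403913 -251.40860133610326 5.048534045869315 [0.064 0.073]
base top 493.02492536994555 -251.50978235237704 3.827513394379362 [0.062]
base scene 492.2419859428021 -251.36283792644264 5.6791918402321695 [0.068]
deep both 636.9231432996041 24.535270922128895 95.29786441183339 [0.306 0.052]
deep top 636.9987072776787 24.59373579913502 94.69419500516156 [0.305]
deep scene 637.0247917144022 24.61974119513997 95.0438525964727 [0.049]
tray both 481.564370072123 276.33772447844024 90.3270568753666 [0.415 0.092]
tray top 481.9221003804556 276.9357223120172 90.29585486337614 [0.414]
tray scene 483.24497125383596 276.70057320329136 90.26989192242996 [0.084]
bush top [201 199]
post top [257 206]
bush scene [266 171]
post scene [214 164]
```

View pics/parts.png

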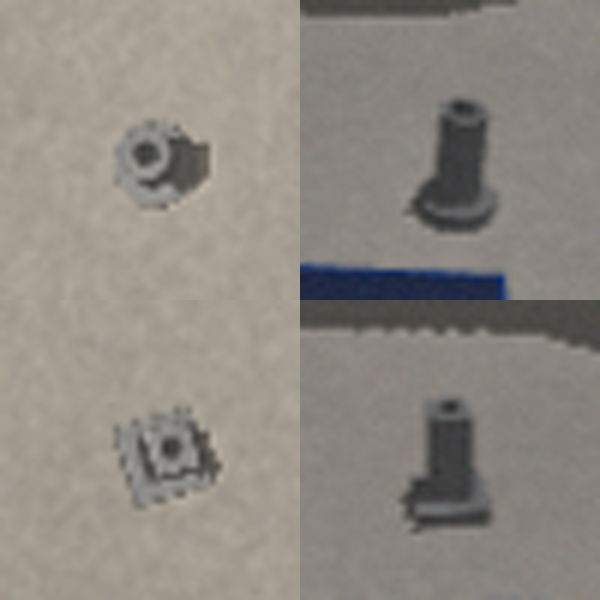

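Run:
```python
from h import *
np.set_printoptions(precision=4,suppress=True)
P=eyes.read_camera("top");S=eyes.read_camera("scene")
print("bush",atz(P,(225.5-.5,224.3-.5),.05),atz(P,(226.2,225.7),.008),atz(S,(292.5,188.3),.05),atz(S,(292,203.5),.008))
print("post",atz(P,(285.2,230),.05),atz(S,(238.8,181),.05))
# post yaw from steel mask
f=P["frame"][206:256,257:307]
a,b=atz(P,(276.2,227.7),.008),atz(P,(288.7,224),.008); print(np.degrees(np.arctan2(*(b-a)[1::-1])))
a,b=atz(P,(276.7,227.7),.008),atz(P,(280,240.7),.008); print(np.degrees(np.arctan2(*(b-a)[1::-1])))
print(env.read_state()["time"])
```

```text
bush [0.462  0.0607 0.05  ] [0.4613 0.0613 0.008 ] [0.461 0.06  0.05 ] [0.4656 0.0621 0.008 ]
post [ 0.4489 -0.0772  0.05  ] [ 0.4478 -0.0761  0.05  ]
-73.13135115103587
-165.90456370012419
2.0
```

```bash
python3 -m crank '[{"tx":0.0173,"ty":0.0381,"yaw":0.1424},{"tx":0.0173,"ty":0.0381,"yaw":0.1424},{"tx":0.0173,"ty":0.0381,"yaw":0.1424},{"tx":0.0173,"ty":0.0381,"yaw":0.1424},{"tx":0.0173,"ty":0.0381,"yaw":0.1424}]' 0.2 40
```

```text
invalid input at $[0]: expected keys tx, ty, tz, yaw
```

```bash
python3 -m crank '[{"tx":0.0173,"ty":0.0381,"yaw":0.1424},{"tx":0.0173,"ty":0.0381,"yaw":0.1424},{"tx":0.0173,"ty":0.0381,"yaw":0.1424},{"tx":0.0173,"ty":0.0381,"yaw":0.1424},{"tx":0.0173,"ty":0.0381}]'
```

```text
invalid input at $[0]: expected keys tx, ty, tz, yaw
```

```bash
python3 -m crank '[{"tx":0.0173,"ty":0.0381,"tz":-0.02},{"tx":0.0173,"ty":0.0381,"tz":-0.02},{"tx":0.0173,"ty":0.0381,"tz":-0.02},{"tx":0.0173,"ty":0.0381,"tz":-0.02},{"tx":0.0173,"ty":0.0381,"tz":-0.02}]'
```

```text
invalid input at $[0]: expected keys tx, ty, tz, yaw
```

```bash
python3 -m crank '[{"tz":0},{"tz":0}]'
```

```text
invalid input at $[0]: expected keys tx, ty, tz, yaw
```

All four keys are needed in each row.

```bash
python3 -m crank '[{"tx":0.0173,"ty":0.0381,"tz":0,"yaw":0.1424},{"tx":0.0173,"ty":0.0381,"tz":0,"yaw":0.1424},{"tx":0.0173,"ty":0.0381,"tz":0,"yaw":0.1424},{"tx":0.0173,"ty":0.0381,"tz":0,"yaw":0.1424},{"tx":0.0173,"ty":0.0381,"tz":0,"yaw":0.1424}]' 0.2 40
```

```text
time: 2.5
tcp_pos: [0.2892, -0.3193, 0.2314]
eef_rot: [-90.0, -0.0, -117.3]
contact_force: [0.9, -0.5, 0.4]
width: 0.598
```

```bash
python3 -m crank '[{"tx":0.0173,"ty":0.0381,"tz":0,"yaw":0.1424},{"tx":0.0173,"ty":0.0381,"tz":0,"yaw":0.1424},{"tx":0.0173,"ty":0.0381,"tz":0,"yaw":0.1424},{"tx":0.0173,"ty":0.0381,"tz":0,"yaw":0.1424},{"tx":0.0173,"ty":0.0381,"tz":0,"yaw":0}]'
```

```text
time: 3.0
tcp_pos: [0.3758, -0.1288, 0.2316]
eef_rot: [-90.0, -0.0, -84.8]
contact_force: [0.9, -1.1, 0.2]
width: 0.603
```

```bash
python3 -m crank '[{"tx":0.0173,"ty":0.0381,"tz":-0.02,"yaw":0},{"tx":0.0173,"ty":0.0381,"tz":-0.02,"yaw":0},{"tx":0.0173,"ty":0.0381,"tz":-0.02,"yaw":0},{"tx":0.0173,"ty":0.0381,"tz":-0.02,"yaw":0},{"tx":0.0173,"ty":0.0381,"tz":-0.02,"yaw":0}]'
```

```text
time: 3.5
tcp_pos: [0.4624, 0.0619, 0.1307]
eef_rot: [-90.0, -0.0, -85.0]
contact_force: [1.5, -1.0, 0.0]
width: 0.597
```

```bash
python3 -m crank '[{"tx":0,"ty":0,"tz":0,"yaw":0},{"tx":0,"ty":0,"tz":0,"yaw":0}]'
```

```text
time: 3.7
tcp_pos: [0.4618, 0.0606, 0.1311]
eef_rot: [-90.1, -0.0, -84.9]
contact_force: [0.1, -1.0, 0.4]
width: 0.599
```

```bash
python3 -m crank '[{"tx":0,"ty":0,"tz":-0.04,"yaw":0},{"tx":0,"ty":0,"tz":-0.03,"yaw":0},{"tx":0,"ty":0,"tz":-0.022,"yaw":0},{"tx":0,"ty":0,"tz":-0.015,"yaw":0},{"tx":0,"ty":0,"tz":0,"yaw":0}]'
```

```text
time: 4.2
tcp_pos: [0.4613, 0.0589, 0.0237]
eef_rot: [-90.1, 0.0, -85.1]
contact_force: [0.3, -0.2, -0.1]
width: 0.598
```

```bash
python3 -m crank '[{"tx":0,"ty":0,"tz":0,"yaw":0},{"tx":0,"ty":0,"tz":0,"yaw":0},{"tx":0,"ty":0,"tz":0,"yaw":0},{"tx":0,"ty":0,"tz":0,"yaw":0},{"tx":0,"ty":0,"tz":0,"yaw":0}]' -1 40
```

```text
time: 4.7
tcp_pos: [0.4625, 0.0597, 0.0255]
eef_rot: [-89.9, -0.1, -85.0]
contact_force: [-2.4, -2.1, 7.4]
width: 0.219
```

```bash
python3 -m crank '[{"tx":0,"ty":0,"tz":0.02,"yaw":0},{"tx":0,"ty":0,"tz":0.03,"yaw":0},{"tx":0,"ty":0,"tz":0.04,"yaw":0},{"tx":0,"ty":0,"tz":0.04,"yaw":0},{"tx":0,"ty":0,"tz":0,"yaw":0}]'
python3 - <<'E'
from h import *
p=eyes.read_camera("scene"); save(p,"s1.png")
E
```

```text
time: 5.2
tcp_pos: [0.4639, 0.0599, 0.1593]
eef_rot: [-89.4, -0.1, -85.0]
contact_force: [0.4, 0.6, -2.7]
width: 0.218
```

View pics/s1.png

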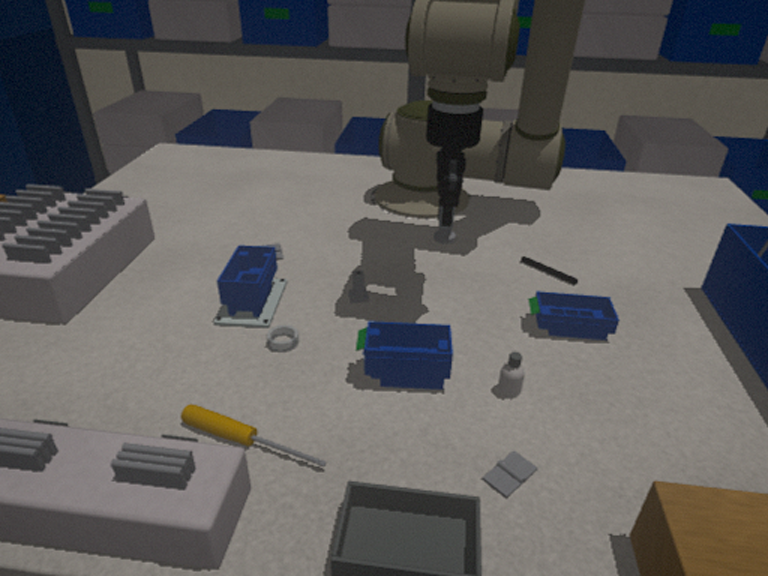

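```bash
python3 -m crank '[{"tx":0.0034,"ty":-0.0346,"tz":0,"yaw":0},{"tx":0.0034,"ty":-0.0346,"tz":0,"yaw":0},{"tx":0.0034,"ty":-0.0346,"tz":0,"yaw":0},{"tx":0.0034,"ty":-0.0346,"tz":0,"yaw":0},{"tx":0.0034,"ty":-0.0346,"tz":0,"yaw":0}]'
```

```text
time: 5.75
tcp_pos: [0.4781, -0.114, 0.153]
eef_rot: [-90.1, 0.1, -85.0]
contact_force: [0.5, 0.2, -1.9]
width: 0.22
```

```bash
python3 -m crank '[{"tx":0.0034,"ty":-0.0346,"tz":0,"yaw":0},{"tx":0.0034,"ty":-0.0346,"tz":0,"yaw":0},{"tx":0.0034,"ty":-0.0346,"tz":0,"yaw":0},{"tx":0.0034,"ty":-0.0346,"tz":0,"yaw":0},{"tx":0,"ty":0,"tz":0,"yaw":0}]'; python3 -m crank '[{"tx":0,"ty":0,"tz":0,"yaw":0},{"tx":0,"ty":0,"tz":0,"yaw":0},{"tx":0,"ty":0,"tz":0,"yaw":0}]';python3 - <<'E'
from h import *
P=[eyes.read_camera(c) for c in("top","scene")]
for p,n in zip(P,("t2","s2")):
    u=proj(p,[.49,-.25,.1]).astype(int); k=dict(frame=p["frame"][u[1]-50:u[1]+50,u[0]-50:u[0]+50]); save(k,n+".png",5)
    print(u-50)
    for r in spotter.landmark_of(p,"round_bush")[:2]+spotter.find_in(p,"round_bush")[:2]: print(r)
E
```

```text
time: 6.25
tcp_pos: [0.492, -0.2547, 0.1525]
eef_rot: [-90.1, 0.0, -85.2]
contact_force: [0.3, 0.2, -1.4]
width: 0.219
time: 6.55
tcp_pos: [0.4923, -0.2502, 0.154]
eef_rot: [-90.0, 0.0, -84.9]
contact_force: [0.3, 0.1, -0.6]
width: 0.22
[316 159]
[114 116]
{'xy': [160.3, 157.2], 'conf': 0.52}
```

View pics/t2.png

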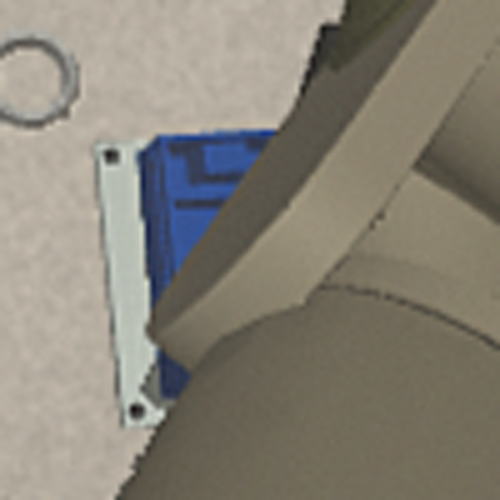

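View pics/s2.png

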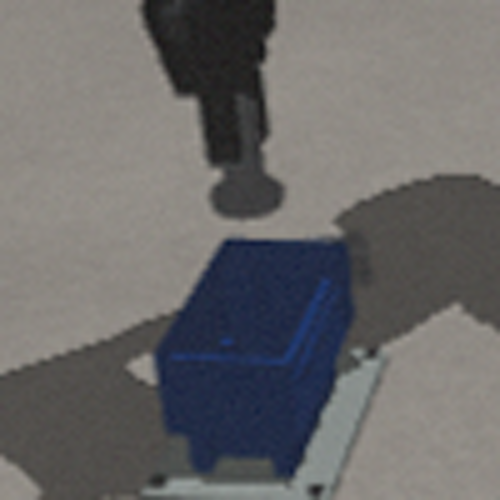

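Run:
```python
from h import *
p=eyes.read_camera("scene"); print(atz(p,(114+49.0,116+38.9),.135),proj(p,[.4925,-.2515,.135]))
```

```text
[ 0.49906135 -0.2460065   0.135     ] [161.68864891 153.46617425]
```

```bash
python3 -m crank '[{"tx":0,"ty":-0.002,"tz":-0.02,"yaw":0},{"tx":0,"ty":0,"tz":-0.03,"yaw":0},{"tx":0,"ty":0,"tz":-0.02,"yaw":0},{"tx":0,"ty":0,"tz":-0.02,"yaw":0},{"tx":0,"ty":0,"tz":0,"yaw":0}]'
```

```text
time: 7.4
tcp_pos: [0.4915, -0.2525, 0.0622]
eef_rot: [-90.2, 0.2, -85.0]
contact_force: [-0.2, -0.4, -1.3]
width: 0.215
```

```bash
python3 -m crank '[{"tx":0,"ty":0,"tz":-0.01,"yaw":0},{"tx":0,"ty":0,"tz":-0.008,"yaw":0},{"tx":0,"ty":0,"tz":-0.005,"yaw":0},{"tx":0,"ty":0,"tz":0,"yaw":0},{"tx":0,"ty":0,"tz":0,"yaw":0}]'
```

```text
time: 7.9
tcp_pos: [0.4926, -0.2534, 0.0416]
eef_rot: [-90.0, -0.0, -85.0]
contact_force: [-0.8, 0.3, -0.6]
width: 0.214
```

```bash
python3 -m crank '[{"tx":0,"ty":0,"tz":-0.003,"yaw":0},{"tx":0,"ty":0,"tz":-0.002,"yaw":0},{"tx":0,"ty":0,"tz":-0.001,"yaw":0},{"tx":0,"ty":0,"tz":0,"yaw":0}]'
```

```text
time: 8.3
tcp_pos: [0.4926, -0.2535, 0.0366]
eef_rot: [-90.0, -0.1, -85.0]
contact_force: [-3.9, 1.5, 10.3]
width: 0.218
```

Floor contact (10 N). Release partially, then rise.

```bash
python3 -m crank '[{"tx":0,"ty":0,"tz":0,"yaw":0},{"tx":0,"ty":0,"tz":0,"yaw":0},{"tx":0,"ty":0,"tz":0,"yaw":0},{"tx":0,"ty":0,"tz":0,"yaw":0}]' -0.25
```

```text
time: 8.7
tcp_pos: [0.4925, -0.2533, 0.0352]
eef_rot: [-90.0, 0.0, -85.0]
contact_force: [0.2, -0.7, 0.1]
width: 0.373
```

```bash
python3 -m crank '[{"tx":0,"ty":0,"tz":0.015,"yaw":0},{"tx":0,"ty":0,"tz":0.025,"yaw":0},{"tx":0,"ty":0,"tz":0.04,"yaw":0},{"tx":0,"ty":0,"tz":0.04,"yaw":0},{"tx":0,"ty":0,"tz":0.04,"yaw":0}]'
```

```text
time: 9.2
tcp_pos: [0.4922, -0.2531, 0.1968]
eef_rot: [-90.0, 0.0, -85.0]
contact_force: [0.7, -0.3, -0.5]
width: 0.375
```

```bash
python3 -m crank '[{"tx":0.0181,"ty":0.0347,"tz":0,"yaw":0},{"tx":0.0181,"ty":0.0347,"tz":0,"yaw":0},{"tx":0.0181,"ty":0.0347,"tz":0,"yaw":0},{"tx":0.0181,"ty":0.0347,"tz":0,"yaw":0},{"tx":0.0181,"ty":0.0347,"tz":0,"yaw":0}]' 1
```

```text
time: 9.7
tcp_pos: [0.5835, -0.0783, 0.1952]
eef_rot: [-90.0, 0.0, -85.0]
contact_force: [1.1, -0.4, 0.0]
width: 0.996
```

```bash
python3 -m crank '[{"tx":0.0181,"ty":0.0347,"tz":0,"yaw":0},{"tx":0.0181,"ty":0.0347,"tz":-0.01,"yaw":0},{"tx":0.0181,"ty":0.0347,"tz":-0.04,"yaw":0},{"tx":0,"ty":0,"tz":-0.04,"yaw":0},{"tx":0,"ty":0,"tz":0,"yaw":0}]'
python3 - <<'E'
from h import *
P=[eyes.read_camera(c) for c in("top","scene")]
u=proj(P[0],[.49,-.25,.05]).astype(int); save(dict(frame=P[0]["frame"][u[1]-40:u[1]+40,u[0]-40:u[0]+40]),"t3.png",6); save(P[1],"s3.png")
for n,g in dict(base=(.492,-.25,.1,.008,.07,.026),).items():
    for q,l in((P,"both"),(P[:1],"top"),(P[1:],"scene")): print(n,l,*fit(q,*g))
E
```

```text
time: 10.2
tcp_pos: [0.6328, 0.0219, 0.1042]
eef_rot: [-90.6, 0.1, -84.9]
contact_force: [1.3, -0.2, -0.5]
width: 0.999
base both 492.6388685974946 -251.52092848177182 4.644327373958298 [0.182 0.133]
base top 492.4860659381841 -251.41015985971103 3.753504699494912 [0.179]
base scene 492.2158723891354 -251.2684807225944 5.583704147488687 [0.129]
```

View pics/t3.png

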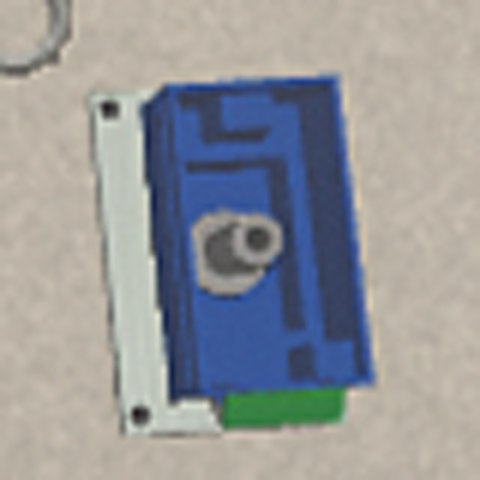

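View pics/s3.png

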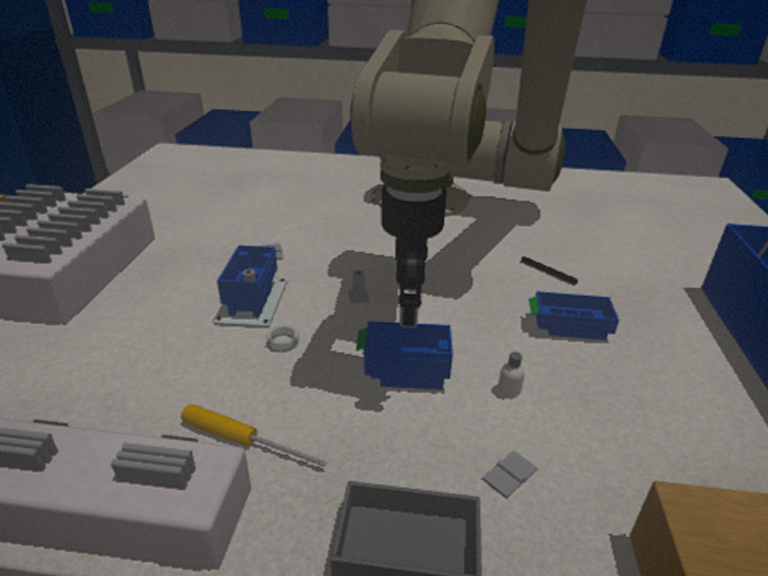

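```bash
python3 -m crank '[{"tx":0,"ty":0,"tz":-0.02,"yaw":0},{"tx":0,"ty":0,"tz":-0.02,"yaw":0},{"tx":0,"ty":0,"tz":-0.02,"yaw":0},{"tx":0,"ty":0,"tz":-0.018,"yaw":0},{"tx":0,"ty":0,"tz":0,"yaw":0}]'
```

```text
time: 10.8
tcp_pos: [0.6354, 0.0197, 0.032]
eef_rot: [-90.0, 0.0, -85.1]
contact_force: [-0.5, -0.8, -0.2]
width: 1.0
```

```bash
python3 -m crank '[{"tx":0,"ty":0,"tz":0,"yaw":0},{"tx":0,"ty":0,"tz":0,"yaw":0},{"tx":0,"ty":0,"tz":0,"yaw":0},{"tx":0,"ty":0,"tz":0,"yaw":0},{"tx":0,"ty":0,"tz":0,"yaw":0}]' -1 40
```

```text
time: 11.3
tcp_pos: [0.6367, 0.02, 0.0342]
eef_rot: [-89.8, -0.1, -85.0]
contact_force: [0.3, -1.1, 7.2]
width: 0.744
```

```bash
python3 -m crank '[{"tx":0,"ty":0,"tz":0.02,"yaw":0},{"tx":0,"ty":0,"tz":0.03,"yaw":0},{"tx":0,"ty":0,"tz":0.04,"yaw":0},{"tx":0,"ty":0,"tz":0.04,"yaw":0},{"tx":0,"ty":0,"tz":0.04,"yaw":0}]'
```

```text
time: 11.8
tcp_pos: [0.635, 0.0206, 0.2042]
eef_rot: [-90.0, -0.0, -85.0]
contact_force: [1.0, -0.7, -1.1]
width: 0.743
```

```bash
python3 -m crank '[{"tx":-0.0126,"ty":-0.0247,"tz":0,"yaw":0.1425},{"tx":-0.0126,"ty":-0.0247,"tz":0,"yaw":0.1425},{"tx":-0.0126,"ty":-0.0247,"tz":0,"yaw":0.1425},{"tx":-0.0126,"ty":-0.0247,"tz":0,"yaw":0.1425},{"tx":-0.0126,"ty":-0.0247,"tz":0,"yaw":0.1425}]'
```

```text
time: 12.3
tcp_pos: [0.5716, -0.1038, 0.2025]
eef_rot: [-90.0, -0.1, -43.8]
contact_force: [0.2, -0.2, -2.0]
width: 0.741
```

```bash
python3 -m crank '[{"tx":-0.0126,"ty":-0.0247,"tz":0,"yaw":0.1425},{"tx":-0.0126,"ty":-0.0247,"tz":0,"yaw":0.1425},{"tx":-0.0126,"ty":-0.0247,"tz":0,"yaw":0.1425},{"tx":-0.0126,"ty":-0.0247,"tz":0,"yaw":0.1425},{"tx":-0.0126,"ty":-0.0247,"tz":0,"yaw":0.1425}]'
```

```text
time: 12.8
tcp_pos: [0.5086, -0.2273, 0.2025]
eef_rot: [-90.0, -0.1, -3.0]
contact_force: [0.2, 0.2, -1.3]
width: 0.742
```

```bash
python3 -m crank '[{"tx":-0.0126,"ty":-0.0247,"tz":0,"yaw":0.1425},{"tx":0,"ty":0,"tz":0,"yaw":0},{"tx":0,"ty":0,"tz":0,"yaw":0},{"tx":0,"ty":0,"tz":0,"yaw":0}]'
python3 - <<'E'
from h import *
P=[eyes.read_camera(c) for c in("top","scene")]
s=env.read_state();print(s["tcp_pos"],s["eef_rot"])
for p,n in zip(P,("t4","s4")): save(p,n+".png")
E
```

```text
time: 13.2
tcp_pos: [0.497, -0.2504, 0.202]
eef_rot: [-90.0, -0.0, 4.8]
contact_force: [0.2, -0.0, -0.4]
width: 0.743
[ 0.49710097 -0.25024191  0.20182532] [-9.00048695e+01 -1.56119352e-02  4.84256938e+00]
```

View pics/t4.png

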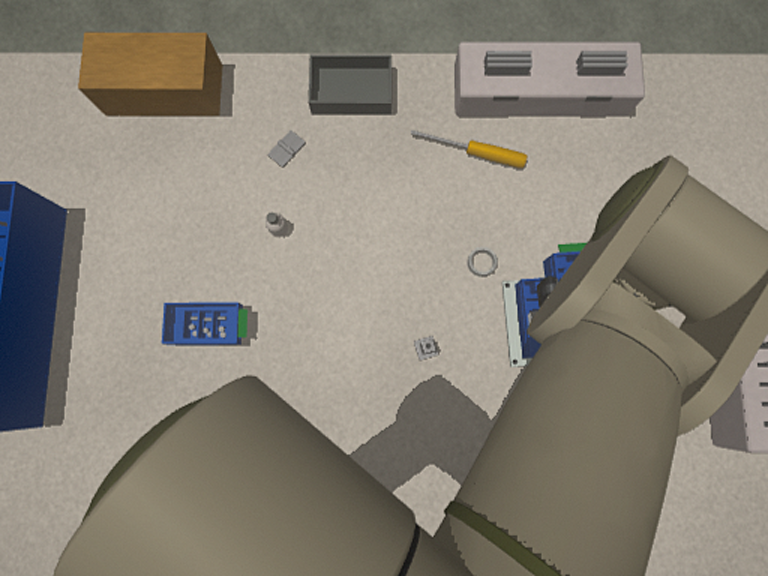

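View pics/s4.png

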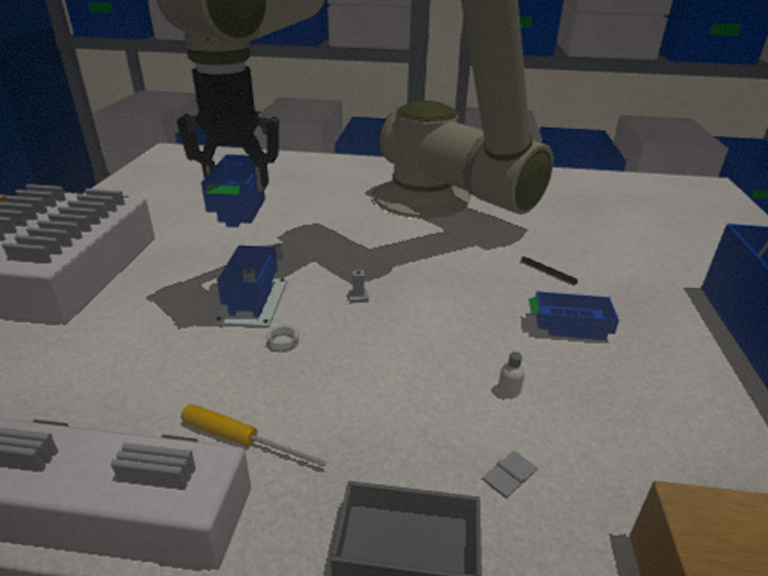

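Run:
```python
from h import *
p=eyes.read_camera("scene"); P=eyes.read_camera("top")
out=[]
for q in(p,P):
    f=q["frame"].copy(); S=6
    u=proj(q,[.4925,-.2505,.2]).astype(int); k=cv2.resize(f[u[1]-32:u[1]+48,u[0]-32:u[0]+32],None,fx=S,fy=S,interpolation=cv2.INTER_CUBIC)
    for (x,y,a,z) in((.4925,-.2505,np.radians(184.8),.168),(.4925,-.2515,np.radians(4.8),.008)):
        for L,W,z0,z1 in((.116,.064,.026,.07),(.102,.05,0,.026)):
            v=[((proj(q,X)-(u-32)+.5)*S).astype(int) for X in boxpts(L,W,z0,z1,(x,y,a,z))]
            for i in range(8):
                for b in(1,2,4):
                    if not i&b: cv2.line(k,tuple(map(int,v[i])),tuple(map(int,v[i|b])),(255,255,0),1)
    out.append(k)
save(dict(frame=np.hstack(out)),"ov4.png",1)
```

```text
(no output)
```

View pics/ov4.png

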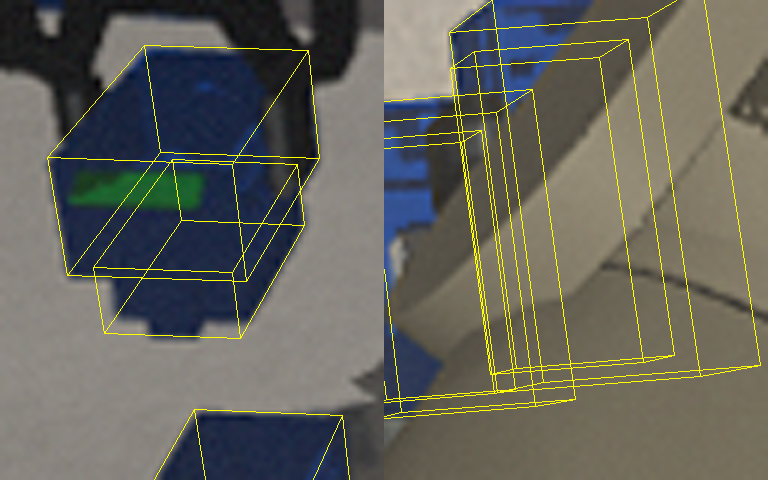

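```bash
python3 -m crank '[{"tx":0,"ty":-0.001,"tz":-0.03,"yaw":0},{"tx":0,"ty":0,"tz":-0.03,"yaw":0},{"tx":0,"ty":0,"tz":-0.02,"yaw":0},{"tx":0,"ty":0,"tz":-0.008,"yaw":0},{"tx":0,"ty":0,"tz":0,"yaw":0}]'
```

```text
time: 13.9
tcp_pos: [0.4967, -0.2517, 0.113]
eef_rot: [-89.9, 0.1, 4.8]
contact_force: [-0.5, -0.1, -1.4]
width: 0.744
```

```bash
python3 -m crank '[{"tx":0,"ty":0,"tz":-0.004,"yaw":0},{"tx":0,"ty":0,"tz":-0.004,"yaw":0},{"tx":0,"ty":0,"tz":-0.003,"yaw":0},{"tx":0,"ty":0,"tz":0,"yaw":0}]'
python3 - <<'E'
from h import *
p=eyes.read_camera("scene"); u=proj(p,[.49,-.25,.1]).astype(int); k=dict(frame=p["frame"][u[1]-50:u[1]+50,u[0]-50:u[0]+50]); save(k,"s5.png",5)
E
```

```text
time: 14.3
tcp_pos: [0.4967, -0.252, 0.1025]
eef_rot: [-90.0, 0.0, 4.8]
contact_force: [-0.0, 0.2, -2.1]
width: 0.743
```

View pics/s5.png

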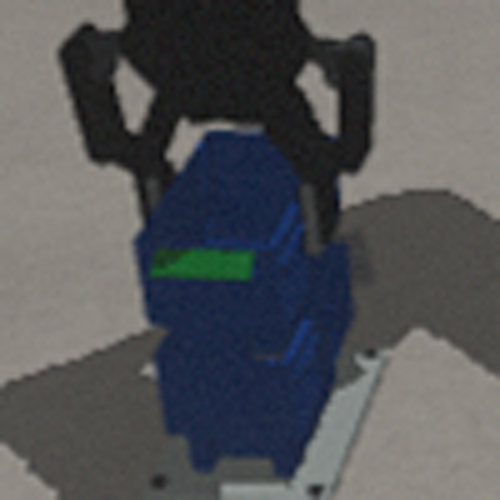

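No contact yet; ease down more.

```bash
python3 -m crank '[{"tx":0,"ty":0,"tz":-0.0015,"yaw":0},{"tx":0,"ty":0,"tz":-0.001,"yaw":0},{"tx":0,"ty":0,"tz":0,"yaw":0}]'
```

```text
time: 14.65
tcp_pos: [0.4969, -0.2522, 0.102]
eef_rot: [-90.1, -0.1, 4.8]
contact_force: [-5.3, 1.8, 14.2]
width: 0.749
```

Resting on the ledges (14 N). Open and rise.

```bash
python3 -m crank '[{"tx":0,"ty":0,"tz":0,"yaw":0},{"tx":0,"ty":0,"tz":0,"yaw":0},{"tx":0,"ty":0,"tz":0,"yaw":0},{"tx":0,"ty":0,"tz":0,"yaw":0},{"tx":0,"ty":0,"tz":0,"yaw":0}]' 1
```

```text
time: 15.15
tcp_pos: [0.4967, -0.2521, 0.1]
eef_rot: [-90.0, 0.0, 4.8]
contact_force: [-0.2, 0.4, 0.2]
width: 0.996
```

```bash
python3 -m crank '[{"tx":0,"ty":0,"tz":0.015,"yaw":0},{"tx":0,"ty":0,"tz":0.02,"yaw":0},{"tx":0,"ty":0,"tz":0.025,"yaw":0},{"tx":0,"ty":0,"tz":0.03,"yaw":0},{"tx":0,"ty":0,"tz":0.03,"yaw":0}]'
```

```text
time: 15.65
tcp_pos: [0.4966, -0.252, 0.2211]
eef_rot: [-90.0, 0.0, 4.8]
contact_force: [-0.6, 0.3, 0.7]
width: 1.0
```

```bash
python3 -m crank '[{"tx":-0.0048,"ty":0.0175,"tz":0,"yaw":-0.1384},{"tx":-0.0048,"ty":0.0175,"tz":0,"yaw":-0.1384},{"tx":-0.0048,"ty":0.0175,"tz":0,"yaw":-0.1384},{"tx":-0.0048,"ty":0.0175,"tz":0,"yaw":-0.1384},{"tx":-0.0048,"ty":0.0175,"tz":0,"yaw":-0.1384}]' 0.2
```

```text
time: 16.15
tcp_pos: [0.4725, -0.1639, 0.22]
eef_rot: [-90.0, 0.0, -35.1]
contact_force: [-0.6, 0.1, -0.5]
width: 0.601
```

```bash
python3 -m crank '[{"tx":-0.0048,"ty":0.0175,"tz":0,"yaw":-0.1384},{"tx":-0.0048,"ty":0.0175,"tz":0,"yaw":-0.1384},{"tx":-0.0048,"ty":0.0175,"tz":0,"yaw":-0.1384},{"tx":-0.0048,"ty":0.0175,"tz":0,"yaw":-0.1384},{"tx":-0.0048,"ty":0.0175,"tz":0,"yaw":-0.1384}]'; python3 -m crank '[{"tx":0,"ty":0,"tz":-0.03,"yaw":0},{"tx":0,"ty":0,"tz":-0.03,"yaw":0},{"tx":0,"ty":0,"tz":-0.03,"yaw":0},{"tx":0,"ty":0,"tz":0,"yaw":0},{"tx":0,"ty":0,"tz":0,"yaw":0}]'
python3 - <<'E'
from h import *
P=[eyes.read_camera(c) for c in("top","scene")]
save(P[0],"t6.png");save(P[1],"s6.png")
out=[]
for q in P:
    f=q["frame"].copy(); S=6
    u=proj(q,[.4925,-.2515,.07]).astype(int)+[0,4]; k=cv2.resize(f[u[1]-48:u[1]+48,u[0]-32:u[0]+32],None,fx=S,fy=S,interpolation=cv2.INTER_CUBIC)
    for (x,y,a,z) in((.4925,-.2515,np.radians(184.8),.068),(.4925,-.2515,np.radians(4.8),.008)):
        for L,W,z0,z1 in((.116,.064,.026,.07),):
            v=[((proj(q,X)-(u-[32,48])+.5)*S).astype(int) for X in boxpts(L,W,z0,z1,(x,y,a,z))]
            for i in range(8):
                for b in(1,2,4):
                    if not i&b: cv2.line(k,tuple(map(int,v[i])),tuple(map(int,v[i|b])),(255,255,0),1)
    out.append(k)
save(dict(frame=np.hstack(out)),"ov6.png",1)
E
```

```text
time: 16.65
tcp_pos: [0.4485, -0.0764, 0.2201]
eef_rot: [-90.0, -0.0, -74.8]
contact_force: [-0.1, 1.0, -0.2]
width: 0.598
time: 17.15
tcp_pos: [0.449, -0.0772, 0.1307]
eef_rot: [-90.0, 0.0, -74.5]
contact_force: [-0.1, -0.3, 0.8]
width: 0.601
```

View pics/ov6.png

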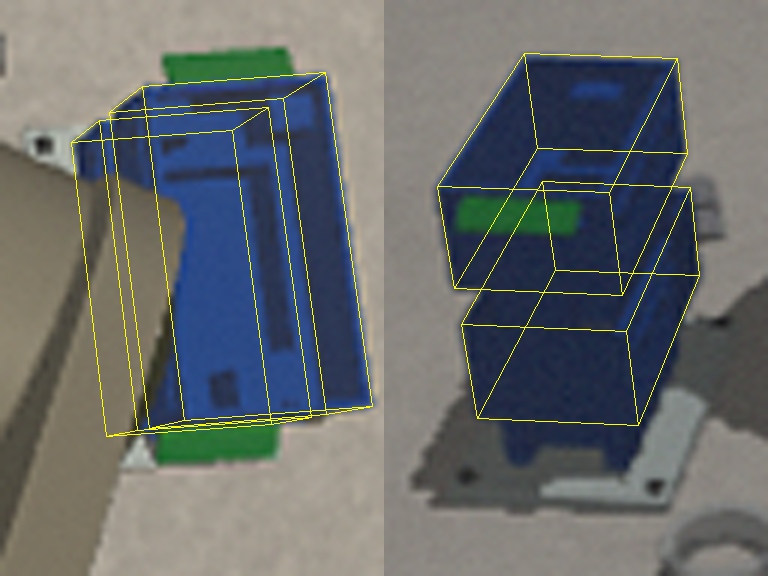

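View pics/s6.png

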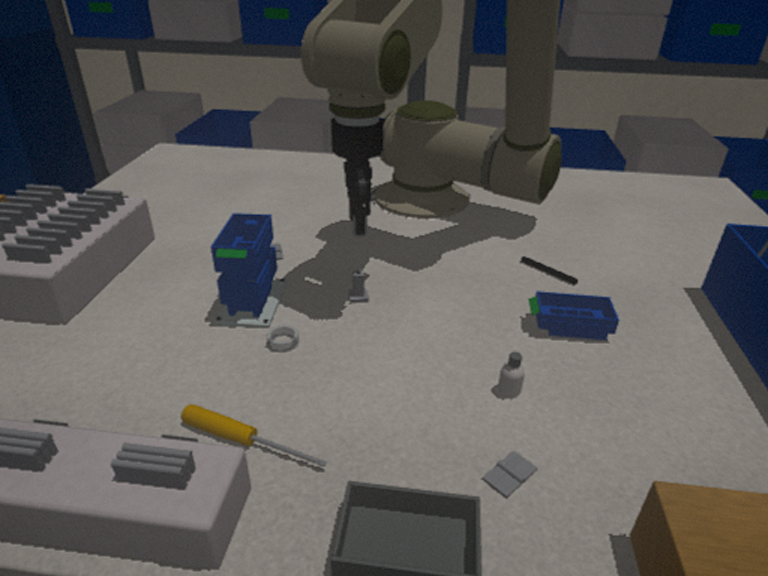

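Stack is as predicted: deep bin edges coincide with the overlay at z = 68 mm in both views, green card over the base's back. Pick the post.

```bash
python3 -m crank '[{"tx":0,"ty":0,"tz":-0.04,"yaw":0},{"tx":0,"ty":0,"tz":-0.03,"yaw":0},{"tx":0,"ty":0,"tz":-0.022,"yaw":0},{"tx":0,"ty":0,"tz":-0.013,"yaw":0},{"tx":0,"ty":0,"tz":0,"yaw":0}]'
```

```text
time: 17.75
tcp_pos: [0.4489, -0.0772, 0.0249]
eef_rot: [-90.0, 0.0, -74.5]
contact_force: [-0.8, -0.5, 0.4]
width: 0.604
```

```bash
python3 -m crank '[{"tx":0,"ty":0,"tz":0,"yaw":0},{"tx":0,"ty":0,"tz":0,"yaw":0},{"tx":0,"ty":0,"tz":0,"yaw":0},{"tx":0,"ty":0,"tz":0,"yaw":0},{"tx":0,"ty":0,"tz":0,"yaw":0}]' -1 40
```

```text
time: 18.25
tcp_pos: [0.4495, -0.0774, 0.0263]
eef_rot: [-89.9, -0.1, -74.5]
contact_force: [-0.4, 0.1, 6.8]
width: 0.205
```

```bash
python3 -m crank '[{"tx":0,"ty":0,"tz":0.02,"yaw":0},{"tx":0,"ty":0,"tz":0.04,"yaw":0},{"tx":0,"ty":0,"tz":0.045,"yaw":0},{"tx":0,"ty":0,"tz":0.045,"yaw":0},{"tx":0,"ty":0,"tz":0.045,"yaw":0}]'
```

```text
time: 18.75
tcp_pos: [0.4482, -0.0768, 0.2226]
eef_rot: [-90.0, -0.0, -74.5]
contact_force: [1.3, -0.2, -2.2]
width: 0.202
```

```bash
python3 -m crank '[{"tx":0.0088,"ty":-0.0349,"tz":0,"yaw":-0.0366},{"tx":0.0088,"ty":-0.0349,"tz":0,"yaw":-0.0366},{"tx":0.0088,"ty":-0.0349,"tz":0,"yaw":-0.0366},{"tx":0.0088,"ty":-0.0349,"tz":0,"yaw":-0.0366},{"tx":0.0088,"ty":-0.0349,"tz":0,"yaw":-0.0366}]'; python3 -m crank '[{"tx":0,"ty":0,"tz":0,"yaw":0},{"tx":0,"ty":0,"tz":0,"yaw":0},{"tx":0,"ty":0,"tz":0,"yaw":0}]'
python3 - <<'E'
from h import *
p=eyes.read_camera("scene"); u=proj(p,[.49,-.25,.18]).astype(int); k=dict(frame=p["frame"][u[1]-50:u[1]+50,u[0]-50:u[0]+50]).copy(); save(k,"s7.png",5)
print(u-50,proj(p,[.4925,-.2515,.197])-u+50)
E
```

```text
time: 19.25
tcp_pos: [0.4927, -0.2529, 0.2206]
eef_rot: [-90.0, -0.0, -85.0]
contact_force: [-0.4, 0.3, -0.4]
width: 0.202
time: 19.55
tcp_pos: [0.4925, -0.2507, 0.2204]
eef_rot: [-90.0, 0.0, -84.9]
contact_force: [-0.2, 0.1, -2.3]
width: 0.203
[110  85] [48.36760278 43.76454662]
```

View pics/s7.png

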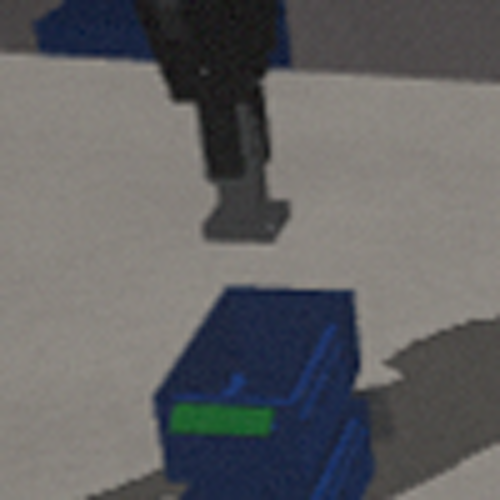

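```bash
python3 -m crank '[{"tx":0,"ty":0,"tz":-0.04,"yaw":0},{"tx":0,"ty":0,"tz":-0.03,"yaw":0},{"tx":0,"ty":0,"tz":-0.025,"yaw":0},{"tx":0,"ty":0,"tz":-0.015,"yaw":0},{"tx":0,"ty":0,"tz":0,"yaw":0}]'
```

```text
time: 20.1
tcp_pos: [0.492, -0.2501, 0.1087]
eef_rot: [-90.2, 0.2, -84.9]
contact_force: [-0.4, -0.5, -2.0]
width: 0.201
```

```bash
python3 -m crank '[{"tx":0,"ty":0,"tz":-0.005,"yaw":0},{"tx":0,"ty":0,"tz":-0.003,"yaw":0},{"tx":0,"ty":0,"tz":0,"yaw":0}]'
```

```text
time: 20.4
tcp_pos: [0.4929, -0.2515, 0.1025]
eef_rot: [-90.0, -0.0, -84.9]
contact_force: [-0.3, 0.0, -1.3]
width: 0.203
```

```bash
python3 -m crank '[{"tx":0,"ty":0,"tz":-0.003,"yaw":0},{"tx":0,"ty":0,"tz":-0.002,"yaw":0},{"tx":0,"ty":0,"tz":0,"yaw":0},{"tx":0,"ty":0,"tz":0,"yaw":0}]'
```

```text
time: 20.8
tcp_pos: [0.4928, -0.2517, 0.0974]
eef_rot: [-90.0, -0.0, -85.0]
contact_force: [-1.2, 0.1, 1.9]
width: 0.197
```

```bash
python3 -m crank '[{"tx":0,"ty":0,"tz":-0.001,"yaw":0},{"tx":0,"ty":0,"tz":0,"yaw":0},{"tx":0,"ty":0,"tz":0,"yaw":0}]'
```

```text
time: 21.1
tcp_pos: [0.4929, -0.2517, 0.0973]
eef_rot: [-90.0, -0.1, -84.9]
contact_force: [-3.1, 1.8, 10.9]
width: 0.201
```

```bash
python3 -m crank '[{"tx":0,"ty":0,"tz":0,"yaw":0},{"tx":0,"ty":0,"tz":0,"yaw":0},{"tx":0,"ty":0,"tz":0,"yaw":0},{"tx":0,"ty":0,"tz":0,"yaw":0}]' -0.28
```

```text
time: 21.5
tcp_pos: [0.4927, -0.2516, 0.0959]
eef_rot: [-90.0, 0.0, -85.0]
contact_force: [-1.4, -0.4, -0.1]
width: 0.359
```

```bash
python3 -m crank '[{"tx":0,"ty":0,"tz":0.015,"yaw":0},{"tx":0,"ty":0,"tz":0.025,"yaw":0},{"tx":0,"ty":0,"tz":0.03,"yaw":0},{"tx":0,"ty":0,"tz":0.03,"yaw":0},{"tx":0,"ty":0,"tz":0.03,"yaw":0}]'
```

```text
time: 22.0
tcp_pos: [0.4926, -0.2515, 0.2272]
eef_rot: [-90.0, 0.0, -85.0]
contact_force: [-0.6, -0.7, 0.6]
width: 0.362
```

```bash
python3 -m crank '[{"tx":-0.0009,"ty":0.044,"tz":0,"yaw":-0.0068},{"tx":-0.0009,"ty":0.044,"tz":0,"yaw":-0.0068},{"tx":-0.0009,"ty":0.044,"tz":0,"yaw":-0.0068},{"tx":-0.0009,"ty":0.044,"tz":0,"yaw":-0.0068},{"tx":-0.0009,"ty":0.044,"tz":0,"yaw":-0.0068}]' 1
```

```text
time: 22.5
tcp_pos: [0.4879, -0.0299, 0.2261]
eef_rot: [-90.0, 0.0, -86.9]
contact_force: [1.3, 0.7, -0.1]
width: 1.001
```

```bash
python3 -m crank '[{"tx":-0.0009,"ty":0.044,"tz":0,"yaw":-0.0068},{"tx":-0.0009,"ty":0.044,"tz":0,"yaw":-0.0068},{"tx":-0.0009,"ty":0.044,"tz":0,"yaw":-0.0068},{"tx":-0.0009,"ty":0.044,"tz":0,"yaw":-0.0068},{"tx":-0.0009,"ty":0.044,"tz":0,"yaw":-0.0068}]'
```

```text
time: 23.0
tcp_pos: [0.4834, 0.1902, 0.2261]
eef_rot: [-90.0, -0.0, -88.9]
contact_force: [0.7, 0.4, -0.3]
width: 1.004
```

```bash
python3 -m crank '[{"tx":-0.0007,"ty":0.044,"tz":0,"yaw":-0.0068},{"tx":-0.0007,"ty":0.044,"tz":0,"yaw":-0.0068},{"tx":0,"ty":0,"tz":-0.03,"yaw":0},{"tx":0,"ty":0,"tz":-0.03,"yaw":0},{"tx":0,"ty":0,"tz":-0.03,"yaw":0}]';  python3 -m crank '[{"tx":0,"ty":0,"tz":0,"yaw":0},{"tx":0,"ty":0,"tz":0,"yaw":0}]'
python3 - <<'E'
from h import *
P=[eyes.read_camera(c) for c in("top","scene")]
u=proj(P[0],[.49,-.25,.1]).astype(int); a=P[0]["frame"][u[1]-50:u[1]+50,u[0]-50:u[0]+50]
u=proj(P[1],[.48,.276,.05]).astype(int); b=P[1]["frame"][u[1]-50:u[1]+50,u[0]-50:u[0]+50]
save(dict(frame=np.hstack([a,b])),"v8.png",4)
print("stack",*fit(P[:1],.4925,-.2515,np.radians(4.8),.068,.07,.026)); print("scene tray",*fit(P[1:],.482,.2765,1.57,0,.045,.018))
E
```

```text
time: 23.5
tcp_pos: [0.4821, 0.2769, 0.1349]
eef_rot: [-90.0, 0.0, -89.6]
contact_force: [0.1, -0.4, -0.6]
width: 1.005
time: 23.7
tcp_pos: [0.4826, 0.2765, 0.1367]
eef_rot: [-90.0, 0.0, -89.6]
contact_force: [0.1, -0.2, 0.4]
width: 1.002
stack 492.2613777086492 -251.44042673736806 3.7778507681957287 [0.294]
scene tray 482.7700376157407 276.4512683256173 90.84497491737434 [0.089]
```

View pics/v8.png

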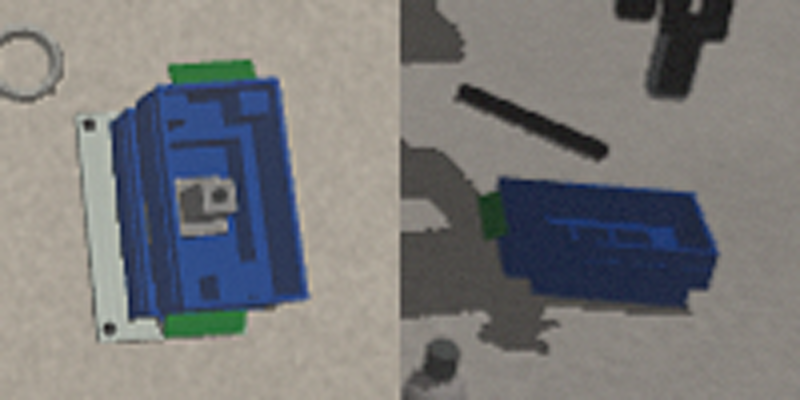

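```bash
python3 -m crank '[{"tx":0,"ty":0,"tz":-0.03,"yaw":0},{"tx":0,"ty":0,"tz":-0.03,"yaw":0},{"tx":0,"ty":0,"tz":-0.025,"yaw":0},{"tx":0,"ty":0,"tz":-0.02,"yaw":0},{"tx":0,"ty":0,"tz":-0.01,"yaw":0}]'; python3 -m crank '[{"tx":0,"ty":0,"tz":-0.005,"yaw":0},{"tx":0,"ty":0,"tz":0,"yaw":0}]'
```

```text
time: 24.3
tcp_pos: [0.4827, 0.2764, 0.0209]
eef_rot: [-90.0, 0.0, -89.6]
contact_force: [0.0, 0.5, 0.9]
width: 1.001
time: 24.5
tcp_pos: [0.4828, 0.2765, 0.0167]
eef_rot: [-89.9, 0.0, -89.6]
contact_force: [0.1, 0.3, 0.3]
width: 0.996
```

```bash
python3 -m crank '[{"tx":0,"ty":0,"tz":-0.001,"yaw":0},{"tx":0,"ty":0,"tz":0,"yaw":0},{"tx":0,"ty":0,"tz":0,"yaw":0},{"tx":0,"ty":0,"tz":0,"yaw":0},{"tx":0,"ty":0,"tz":0,"yaw":0}]' -1 40
```

```text
time: 25.0
tcp_pos: [0.4829, 0.2766, 0.0161]
eef_rot: [-89.9, 0.0, -89.6]
contact_force: [-0.8, -0.4, 7.0]
width: 0.741
```

```bash
python3 -m crank '[{"tx":0,"ty":0,"tz":0.02,"yaw":0},{"tx":0,"ty":0,"tz":0.045,"yaw":0},{"tx":0,"ty":0,"tz":0.05,"yaw":0},{"tx":0,"ty":0,"tz":0.05,"yaw":0},{"tx":0,"ty":0,"tz":0.05,"yaw":0}]'
```

```text
time: 25.5
tcp_pos: [0.4817, 0.2762, 0.2323]
eef_rot: [-90.0, -0.0, -89.6]
contact_force: [1.2, -0.0, -2.0]
width: 0.742
```

```bash
python3 -m crank '[{"tx":0.0008,"ty":-0.044,"tz":0,"yaw":-0.1245},{"tx":0.0008,"ty":-0.044,"tz":0,"yaw":-0.1245},{"tx":0.0008,"ty":-0.044,"tz":0,"yaw":-0.1245},{"tx":0.0008,"ty":-0.044,"tz":0,"yaw":-0.1245},{"tx":0.0008,"ty":-0.044,"tz":0,"yaw":-0.1245}]'
```

```text
time: 26.0
tcp_pos: [0.4858, 0.0548, 0.2302]
eef_rot: [-90.0, -0.0, -125.6]
contact_force: [1.8, -1.3, -0.9]
width: 0.741
```

```bash
python3 -m crank '[{"tx":0.0008,"ty":-0.044,"tz":0,"yaw":-0.1245},{"tx":0.0008,"ty":-0.044,"tz":0,"yaw":-0.1245},{"tx":0.0008,"ty":-0.044,"tz":0,"yaw":-0.1245},{"tx":0.0008,"ty":-0.044,"tz":0,"yaw":-0.1245},{"tx":0.0008,"ty":-0.044,"tz":0,"yaw":-0.1245}]'
```

```text
time: 26.5
tcp_pos: [0.4898, -0.1653, 0.2302]
eef_rot: [-90.0, 0.0, -161.3]
contact_force: [0.4, 0.6, -0.9]
width: 0.743
```

```bash
python3 -m crank '[{"tx":0.0008,"ty":-0.044,"tz":0,"yaw":-0.1245},{"tx":0.0008,"ty":-0.044,"tz":0,"yaw":-0.1245},{"tx":0,"ty":0,"tz":0,"yaw":0},{"tx":0,"ty":0,"tz":0,"yaw":0},{"tx":0,"ty":0,"tz":0,"yaw":0}]'
python3 - <<'E'
from h import *
q=eyes.read_camera("scene"); s=env.read_state(); print(s["tcp_pos"],s["eef_rot"])
f=q["frame"]; S=6
u=proj(q,[.4925,-.2515,.16]).astype(int)
k=cv2.resize(f[u[1]-48:u[1]+48,u[0]-40:u[0]+40],None,fx=S,fy=S,interpolation=cv2.INTER_CUBIC)
t=s["tcp_pos"]
for (x,y,a,z,z0,z1) in((t[0],t[1],np.radians(4.8),t[2]-.0155,.018,.045),(.4925,-.2515,np.radians(4.8),.068,.026,.07)):
    v=[((proj(q,X)-(u-[40,48])+.5)*S).astype(int) for X in boxpts(.116,.064,z0,z1,(x,y,a,z))]
    for i in range(8):
        for b in(1,2,4):
            if not i&b: cv2.line(k,tuple(map(int,v[i])),tuple(map(int,v[i|b])),(255,255,0),1)
save(dict(frame=k),"ov9.png",1)
E
```

```text
time: 27.0
tcp_pos: [0.4918, -0.2507, 0.2301]
eef_rot: [-90.0, -0.0, -175.1]
contact_force: [0.1, 0.1, -1.7]
width: 0.74
[ 0.49192845 -0.25049372  0.23022908] [-9.00145572e+01 -1.24761439e-03 -1.75127421e+02]
```

View pics/ov9.png

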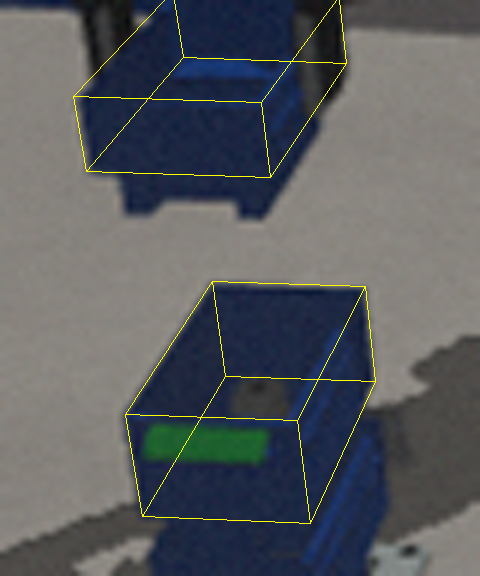

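```bash
python3 -m crank '[{"tx":0.0005,"ty":-0.0005,"tz":-0.03,"yaw":0},{"tx":0,"ty":0,"tz":-0.025,"yaw":0},{"tx":0,"ty":0,"tz":-0.015,"yaw":0},{"tx":0,"ty":0,"tz":-0.004,"yaw":0},{"tx":0,"ty":0,"tz":0,"yaw":0}]'; python3 -m crank '[{"tx":0,"ty":0,"tz":-0.004,"yaw":0},{"tx":0,"ty":0,"tz":-0.004,"yaw":0},{"tx":0,"ty":0,"tz":-0.002,"yaw":0},{"tx":0,"ty":0,"tz":0,"yaw":0},{"tx":0,"ty":0,"tz":0,"yaw":0}]'
```

```text
time: 27.55
tcp_pos: [0.4926, -0.2514, 0.1563]
eef_rot: [-90.0, -0.0, -175.2]
contact_force: [0.0, 0.6, -1.2]
width: 0.742
time: 28.05
tcp_pos: [0.4925, -0.2522, 0.1462]
eef_rot: [-90.0, 0.0, -175.2]
contact_force: [0.5, 0.2, -1.2]
width: 0.745
```

```bash
python3 -m crank '[{"tx":0,"ty":0,"tz":-0.0015,"yaw":0},{"tx":0,"ty":0,"tz":-0.001,"yaw":0},{"tx":0,"ty":0,"tz":0,"yaw":0},{"tx":0,"ty":0,"tz":0,"yaw":0}]'
```

```text
time: 28.45
tcp_pos: [0.4925, -0.2522, 0.1441]
eef_rot: [-90.0, 0.0, -175.2]
contact_force: [-1.5, 0.0, 4.2]
width: 0.742
```

```bash
python3 -m crank '[{"tx":0,"ty":0,"tz":-0.0005,"yaw":0},{"tx":0,"ty":0,"tz":0,"yaw":0}]'
```

```text
time: 28.65
tcp_pos: [0.4926, -0.2522, 0.1441]
eef_rot: [-89.9, 0.0, -175.2]
contact_force: [-2.5, 1.1, 8.4]
width: 0.742
```

```bash
python3 -m crank '[{"tx":0,"ty":0,"tz":0,"yaw":0},{"tx":0,"ty":0,"tz":0,"yaw":0},{"tx":0,"ty":0,"tz":0,"yaw":0},{"tx":0,"ty":0,"tz":0,"yaw":0},{"tx":0,"ty":0,"tz":0,"yaw":0}]' 1
```

```text
time: 29.15
tcp_pos: [0.4924, -0.2521, 0.1429]
eef_rot: [-90.0, -0.0, -175.2]
contact_force: [0.8, -0.0, -0.1]
width: 0.998
```

```bash
python3 -m crank '[{"tx":0,"ty":0,"tz":0.015,"yaw":0},{"tx":0,"ty":0,"tz":0.025,"yaw":0},{"tx":0,"ty":0,"tz":0.03,"yaw":0},{"tx":0,"ty":0,"tz":0.03,"yaw":0},{"tx":0,"ty":0,"tz":0.03,"yaw":0}]'; python3 -m crank '[{"tx":-0.01,"ty":0.04,"tz":0,"yaw":0},{"tx":-0.01,"ty":0.04,"tz":0,"yaw":0},{"tx":-0.01,"ty":0.04,"tz":0,"yaw":0},{"tx":-0.01,"ty":0.04,"tz":0,"yaw":0},{"tx":-0.01,"ty":0.04,"tz":0,"yaw":0}]'; python3 -m crank '[{"tx":-0.01,"ty":0.04,"tz":0,"yaw":0},{"tx":-0.01,"ty":0.04,"tz":0,"yaw":0},{"tx":0,"ty":0.04,"tz":0,"yaw":0},{"tx":0,"ty":0.04,"tz":0,"yaw":0},{"tx":0,"ty":0,"tz":0,"yaw":0}]'
python3 - <<'E'
from h import *
out=[]
P=[eyes.read_camera(c) for c in("top","scene")]
for q in P:
    f=q["frame"]; S=6
    u=proj(q,[.4925,-.2515,.1]).astype(int)
    k=cv2.resize(f[u[1]-48:u[1]+48,u[0]-32:u[0]+32],None,fx=S,fy=S,interpolation=cv2.INTER_CUBIC)
    for (z,z0,z1) in((.128,.018,.045),(.068,.026,.07),(.008,.026,.07)):
        v=[((proj(q,X)-(u-[32,48])+.5)*S).astype(int) for X in boxpts(.116,.064,z0,z1,(.4925,-.2515,np.radians(4.8),z))]
        for i in range(8):
            for b in(1,2,4):
                if not i&b: cv2.line(k,tuple(map(int,v[i])),tuple(map(int,v[i|b])),(255,255,0),1)
    out.append(k)
save(dict(frame=np.hstack(out)),"ov10.png",1); save(P[1],"s10.png")
for n in("tape_roll","oil_bottle"):
    for p in P: print(n,[np.round(atz(p,r["xy"],0),3) for r in spotter.landmark_of(p,n)[:1]])
E
```

```text
time: 29.65
tcp_pos: [0.4923, -0.252, 0.2743]
eef_rot: [-90.0, -0.0, -175.2]
contact_force: [0.4, -0.3, 0.6]
width: 1.006
time: 30.15
tcp_pos: [0.4417, -0.0506, 0.2731]
eef_rot: [-90.0, 0.0, -175.2]
contact_force: [1.1, 0.1, 0.2]
width: 1.004
time: 30.65
tcp_pos: [0.4217, 0.1114, 0.2732]
eef_rot: [-90.1, 0.0, -174.9]
contact_force: [-0.9, -0.1, 0.2]
width: 0.998
tape_roll [array([ 0.591, -0.163,  0.   ])]
tape_roll [array([ 0.583, -0.168,  0.   ])]
oil_bottle [array([0.653, 0.165, 0.   ])]
oil_bottle [array([0.653, 0.166, 0.   ])]
```

View pics/ov10.png

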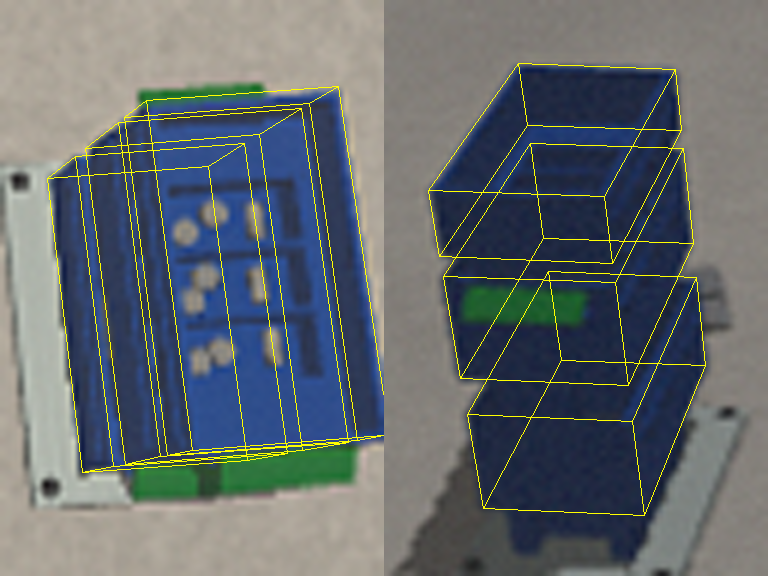

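View pics/s10.png

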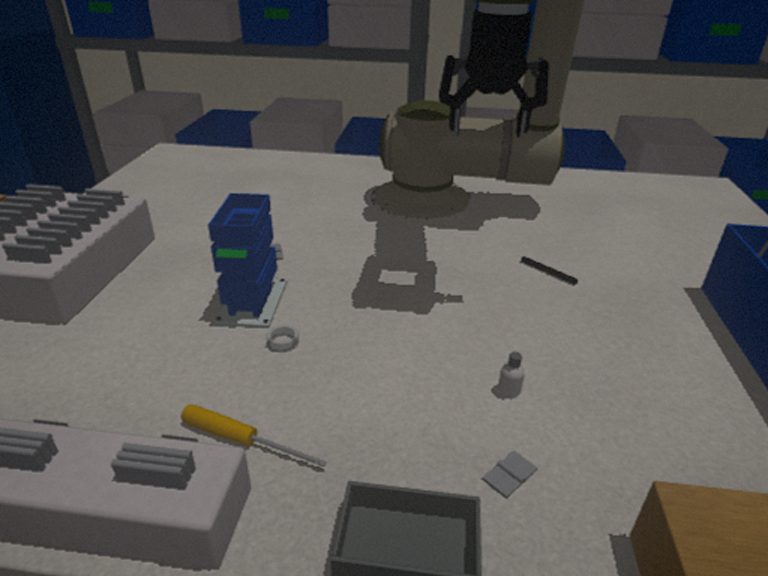

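All three bins line up with their predicted outlines at 8, 68 and 128 mm, level and turned end for end, and the bystanders are where they started. Handing in.

```bash
python3 -c "
from station import ticket
print(ticket.job_done())"
```

```text
the job is handed in; nothing more can be done
None
```

The kit is stacked on the screwed-down bin and handed in at about 31 s of the 115 s allowed. The hand-in gives no verdict, so what follows rests on my own checks.

- **Placing:** I set the bush on the base bin's floor, then the deep bin turned end for end. The post went on the deep bin's floor, and the hardware tray, turned end for end again, on top. Each part was let down until the wrist felt contact of about 8–14 N, then released.
- **Last checks:** Outlines predicted for bins at 8, 68 and 128 mm, all at the same centre and angle, matched both camera views to about 1–2 mm. That means each bin is on its ledges, centred and level. The gripper is open and well clear of the stack.
- **Bush and post:** Pictures after each release showed the bush, then the post, upright on its floor and near the middle. Neither can be seen in the finished stack.
- **Tape roll and oil bottle:** Both still stand where they started. The network's readings shifted by 2–8 mm between pictures, which I take as its own error since the pictures show no movement.
- **Off plan:** The deep bin was gripped about 4.5 mm off its centre along its length, because a row did not fully reach. I allowed for this when placing it.

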